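# Draw out the engraver's catch tray with the hook rod

### The job

Take the hook rod from its wooden rest, reach it in under the front ledge of the engraver and feel for the tray's pull eye, catch it and draw the catch tray gently out until it meets its stop. Then unhook, leaving the tray out, and lay the rod back in its rest. Do not force anything, keep the gripper itself off the tray, and leave everything else where it is.

Things in the scene. Friction and masses are not known exactly. Their poses are not given: they have to be found in the camera images.
- ledge (a point): Middle of the lower front edge of the bed of the fixed white and grey engraver (320 mm wide, 300 deep): the ledge, 85 mm above the bench. x points into the machine, y along the ledge, z up. Under it is a bay 252 mm wide and 85 high, open to the front, shut at the sides, with the catch tray inside. More than 25 N between rod and engraver is too much.
- tray (a joint): How far the blue steel catch tray is drawn out of its bay, towards the ledge's -x, in m: 0 is home, 0.12 is out against its stop; it starts within 12 mm of home and drags with 6 to 8 N. More than 25 N between rod and tray (pushing, pressing or pulling) is too much; the stop itself is hard.
- tray_front (a point): Middle of the pan's front (pan 210 mm wide, 40 high), 30 mm above the bench; axes as the ledge's; 68 mm behind the ledge's front edge when home. A shank 8 mm thick runs straight forward (-x) from somewhere along a slot across the front to the pull eye.
- eye_line (a point): Point on the tray's middle line, 28 mm ahead of tray_front, moving with the tray. The pull eye is a steel ring lying flat (hole vertical), 38 mm outside, 22 mm hole, bar 8 mm thick. Its centre is at this depth and height but bolted fast anywhere up to 40 mm to either side (y), unseen under the ledge: no reading tells where. Find it by gentle touch; it does not shift sideways.
- hook_grip (a point): Centre of the hook rod's dark wooden handle, 100 mm long, 24 high; its waist, the middle 42 mm, is 22 mm wide for the grasp, the ends 28 mm. x points along the rod to the hook, z up. A steel rod 7 mm thick runs on along x at handle mid-height and ends 150 mm from this point in a hook bent straight down. About 130 g.
- hook_tip (a point): Centre of the round end of the hook: 150 mm ahead of the handle's centre and 26 mm below it; the end is 7 mm thick, rounded, and reaches 3.5 mm lower than this point.
- rest: Wooden rest of the hook rod, fixed: base 190 by 75 mm with two notched posts, 37 mm behind (under the handle's end) and 100 mm ahead (under the rod) of its origin, which lies on the bench below the handle centre's place. x points as the hook does. The rod lies with its handle's centre 50 mm above the origin; notches have about 4 mm of play and flare outward.
- screw_bin: Bystander: red divided screw bin, 160 by 100 by 45 mm, fixed; origin at the centre of its underside.
- bowl_mid (a point): Bystander: yellow bowl, 124 mm across, 55 high; its centre.
- tub_mid (a point): Bystander: whitish tub with a white lid, 90 mm across, 60 high; its centre.
- hammer_mid (a point): Bystander: hammer lying on the bench; its middle.
- spray_mid (a point): Bystander: white bottle with a blue cap, 60 mm across, 140 high; its centre.
- tape_mid (a point): Bystander: roll of tape, 90 mm across, 24 high, lying on the engraver's bed; its centre.
- squeegee_mid (a point): Bystander: blue flat squeegee, 100 by 70 by 8 mm; its centre.
There are look-alikes about, which are no part of the job. Of the things that look like the part that bears hook_grip, the larger one is meant.

How it is judged:
On the way, in this order (a step that is already met when the one before it is completed fails the run):
1. the hook rod is taken out of its rest (distance of hook_grip from where it was at the start of the episode above 0.06 m), for 0.1 s.
2. the tray is drawn out against its stop (within 8 mm) (value of joint tray above 0.112 m), for 0.2 s.
At the end, for the whole second after the job is handed in: The tray is out within 8 mm of its 120 mm stop and still; the hook rod lies at rest in both notches of its rest, hook forward and down, handle centre within 12 mm lengthwise, 8 mm sideways and 6 mm in height of its place (value of joint tray above 0.112 m and velocity of joint tray below 0.01 m/s and x of hook_grip in the frame of rest between -0.012 and 0.012 m and y of hook_grip in the frame of rest between -0.008 and 0.008 m and z of hook_grip in the frame of rest between 0.044 and 0.056 m and x of hook_tip in the frame of rest above 0.13 m and z of hook_tip in the frame of rest below 0.034 m and linear speed of hook below 0.01 m/s); the robot touches nothing.
It fails at once if the rod forces the tray or its eye (over 25 N) (contact force between hook and tray above 25 N).
It fails at once if the rod is forced against the engraver (over 25 N) (contact force between hook and engraver above 25 N).
It fails at once if the gripper touches the tray (contact force between any of the fingers, the arm and tray above 0.5 N).
It fails at once if a bystander is moved by more than 20 mm (distance of any of bowl_mid, tub_mid, hammer_mid, spray_mid, tape_mid, squeegee_mid from where it was at the start of the episode above 0.02 m).
It also fails if it takes over 70 s, if anything falls off the work surface, if the arm or the gripper's body presses on something with over 40 N, if the wrist force passes 120 N, or if a joint passes its speed limit or range.

### The arm

A 6-joint arm with a two-finger parallel gripper is mounted at the origin on the work surface. World frame = base frame: x ahead of the robot, y to its left, z up, the work surface at z = 0. Lengths are in m, angles in rad, forces in N, time in s.
With the tool pointing down it reaches from about 0.35 to 0.975 m from the base axis. Payload 4.9 kg.
Tool frame: the origin (TCP) lies at the very end of the fingers, on their centre line; the grasp point (between the pads) lies 19 mm behind it; z points along the fingers, x is the direction in which the jaws open and shut, and the axes are right-handed (so a half turn about z gives the same grasp; the last joint's range is limited). The gripper opens to 85 mm and grips with 20 to 120 N. Pads are 22 mm wide; open, the fingers measure 114 mm over their backs; the gripper's body (76 mm by 85 mm) begins 54 mm behind the grasp point. The pads swing forward as they close: fully open they stand 13 mm farther back than shut.
Start: joints at [1.114, 0.053, 1.613, -0, 1.476, -0.119], TCP at [0.207, 0.59, 0.231] pointing down, gripper open.
Joint ranges: [-3.01, 3.01], [-1.01, 2.22], [0.06, 2.58], [-1.02, 4.17], [0.09, 2.62], [-3.14, 3.14]. Speed limits (rad/s): [2.57, 2.57, 3.14, 3.14, 3.14, 3.14].

### API

Orientations are given as a unit quaternion [w, x, y, z].
In Python, from plant import * gives the robot as it stands.
- The arm moves only by the shell command python3 -m inch 'ROWS'. ROWS is text: rows parted by semicolons, each of 7 numbers parted by spaces: the shift along the tool's x, y, z in m, then the turn, a rotation vector about the tool's x, y, z in rad, then the closure, from 0 (fully open) to 1 (shut). A call has 1 to 10 rows; each row shifts and turns the commanded pose from where the row before left it, along the tool's axes as they then stand; what a row does not reach is not made up. A row lasts 1/12 s, in which the tool goes at most 41.7 mm and 7.16 degrees, less where a joint would pass 70% of its speed; a pose out of reach is approached as far as the arm can. A call with a gripper value outside its range is refused whole. The fingers move at their own pace and stop on an object; the grip force is fixed at half the most. Time passes only in rows, so rows that do not move let the fingers close. It gives the time, the measured TCP pose, the force and the opening at its end, in the units of the state.
- state(): the state, without advancing time (a new reading comes with each control period).
- grab_frame(name): name is "scene" or "top" or "wrist"; returns the picture (384x512x3 uint8, blue, green, red); there is no depth.
- camera_info(name): a dict with "vertical_fov" (degrees; the focal length in pixels is half the picture's height over the tangent of half this angle, whatever the lens; pixels are square), "cx", "cy" (the principal point, pixels), "origin" and "rotation" of the camera in the world. Camera axes: x right, y down, z forward; pixel columns grow to the right and rows downward; lengths in m; the calibration is good to about 2 mm. A picture is of the moment at which its call begins: read the wrist's pose just before it. camera_info takes no time and is no camera call; for the wrist camera it gives the pose at the moment of the call.
- job_done(): hands the job in, once; it reports no verdict.
The state is a dict: "time": time; "joint_pos": joint angles; "joint_vel": joint speeds; "joint_efforts": joint torques, N m; "tool_pos": TCP position; "tool_rot": TCP orientation; "contact_force": force on the tool from outside, world axes, zero at the start; "ft_torque": the same for the moment, N m; "gripper_width": opening from 0.0 (shut) to 1.0 (fully open).
Only numpy, scipy, OpenCV 4.12 (cv2) and the standard library are available. Lean on these libraries where they do the work, as an engineer would, in place of code of your own. Each camera call takes 0.05 s, during which the arm holds its last target.

## Working session

There is one attempt and no reset: what is moved stays moved. The work goes in short steps, Python scripts to look and compute and a shell command to move; the robot and the scene stay as the last step left them, time stands still between calls to the robot, and variables do not carry over. Pictures are saved under pics/ and viewed, and the job is handed in when it is done.

```bash
ls; mkdir -p pics; python3 - <<'E'
from plant import *
import cv2
for n in ["scene","top","wrist"]:
    cv2.imwrite(f"pics/{n}0.png",cv2.resize(grab_frame(n),(800,600),interpolation=cv2.INTER_CUBIC))
    print(n,camera_info(n))
print(state())
E
```

```text
pics
scene {'vertical_fov': 56.853137132080896, 'cx': 254.6418382157114, 'cy': 196.58211677889673, 'origin': array([ 1.23955241, -0.4882204 ,  1.07928535]), 'rotation': array([-0.31334318,  0.83480981,  0.42676908, -0.15091979])}
top {'vertical_fov': 50.04649804495303, 'cx': 258.2802323079378, 'cy': 191.27138950988143, 'origin': array([0.39571035, 0.02240278, 1.4496934 ]), 'rotation': array([ 0.04050606, -0.70317697,  0.70889228, -0.037056  ])}
wrist {'vertical_fov': 61.660587953843454, 'cx': 249.37184262048282, 'cy': 193.31708140540064, 'origin': array([0.13364895, 0.6155886 , 0.37265584]), 'rotation': array([0.12811105, 0.80610316, 0.57093008, 0.08845395])}
{'time': 0.15, 'joint_pos': array([ 1.11398950e+00,  5.31863870e-02,  1.61396000e+00,  2.67537704e-05,
        1.47599792e+00, -1.19014750e-01]), 'joint_vel': array([ 0.0020613 , -0.00055877, -0.00458529,  0.0002028 , -0.00182451,
       -0.00027184]), 'joint_efforts': array([-2.75488519e-04, -3.94259870e+01, -3.70713544e+01, -2.09367377e-04,
        4.90523598e-03, -7.83238647e-07]), 'tool_pos': array([0.20691753, 0.58924932, 0.23036822]), 'tool_rot': array([ 3.58538095e-04,  8.15906353e-01,  5.78183553e-01, -6.88140094e-04]), 'contact_force': array([ 1.12336984, -0.05159582,  0.58241163]), 'ft_torque': array([0.00320455, 0.01917558, 0.01613645]), 'gripper_width': 1.0010683427396043}
```

View pics/scene0.png

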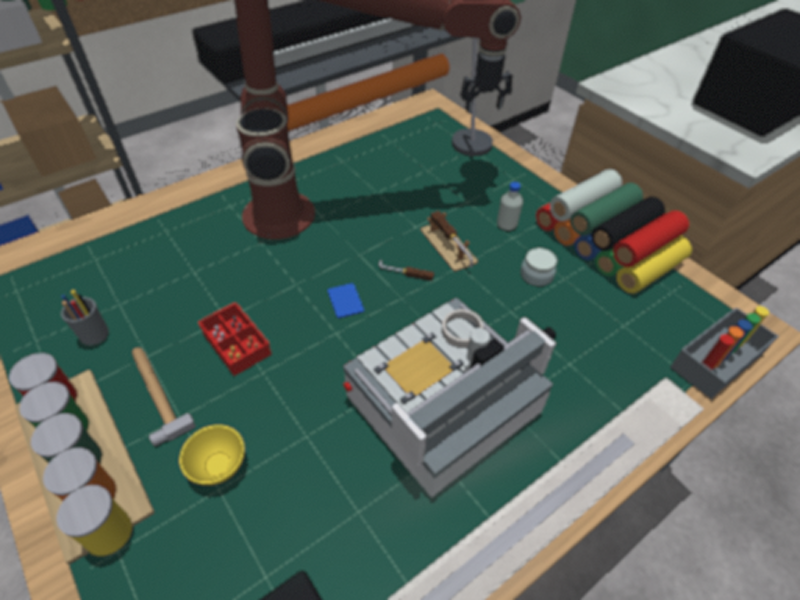

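View pics/top0.png

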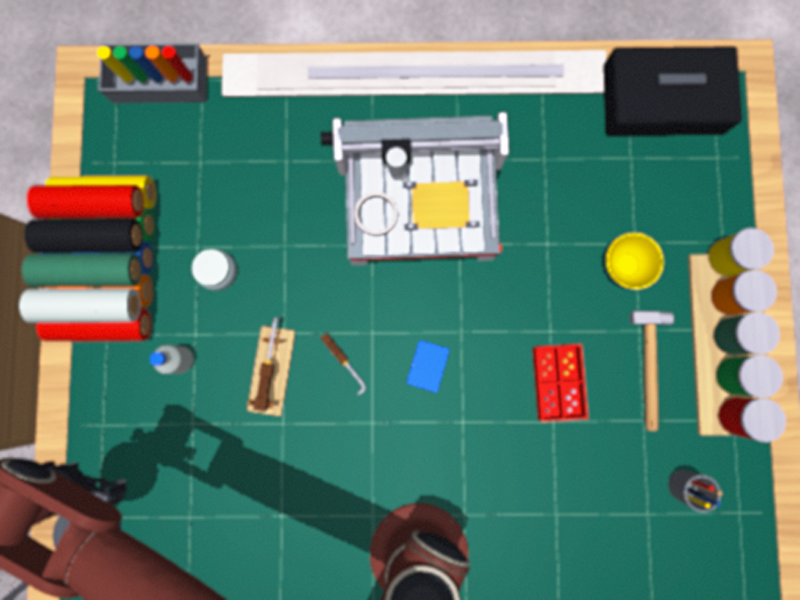

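View pics/wrist0.png

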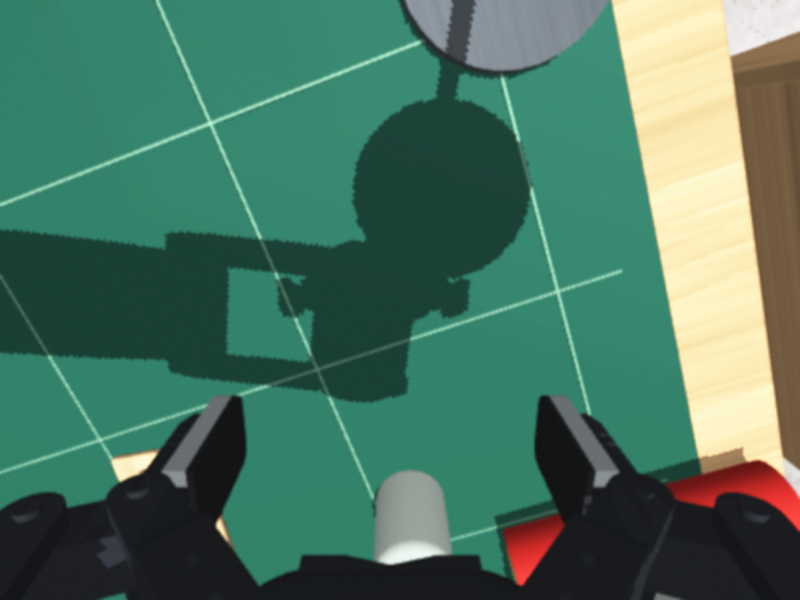

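The arm hangs over the left rear. The rod in its wooden rest is at about top (268,370), the smaller look-alike at (345,362), and the engraver front is at row ~258. I'll enlarge those areas.

```bash
cat > h.py <<'E'
from plant import *
import cv2, numpy as np
from scipy.spatial.transform import Rotation as R
def rot(q): return R.from_quat([q[1],q[2],q[3],q[0]])
def ray(n,u,v,ci=None):
    c=ci or camera_info(n); f=192/np.tan(np.radians(c['vertical_fov']/2))
    d=np.array([(u-c['cx'])/f,(v-c['cy'])/f,1]); return np.array(c['origin']),rot(c['rotation']).apply(d)
def onz(n,u,v,z,ci=None):
    o,d=ray(n,u,v,ci); return o+d*(z-o[2])/d[2]
def proj(n,p,ci=None):
    c=ci or camera_info(n); f=192/np.tan(np.radians(c['vertical_fov']/2))
    q=rot(c['rotation']).inv().apply(np.array(p)-c['origin']); return f*q[0]/q[2]+c['cx'],f*q[1]/q[2]+c['cy']
def crop(n,x0,y0,x1,y1,k,name):
    im=grab_frame(n)[y0:y1,x0:x1]; cv2.imwrite('pics/'+name,cv2.resize(im,None,fx=k,fy=k,interpolation=cv2.INTER_CUBIC))
E
python3 - <<'E'
from h import *
crop("top",145,195,245,270,8,"t1.png")
crop("top",210,125,330,175,6,"t2.png")
E
```

```text
(no output)
```

View pics/t1.png

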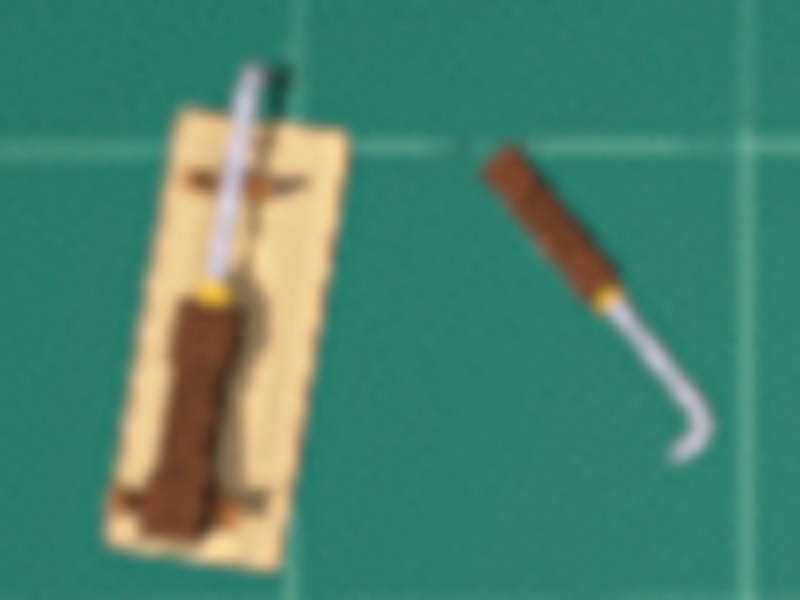

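View pics/t2.png

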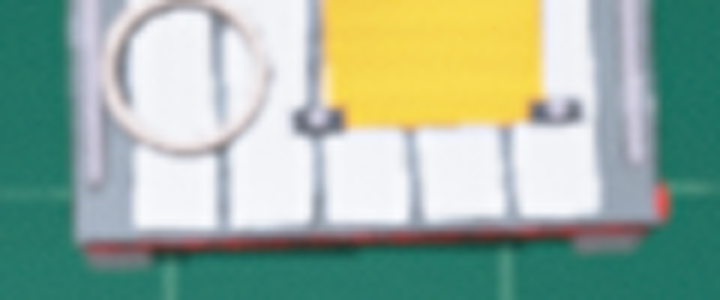

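```bash
python3 - <<'E'
from h import *
C=lambda u,v:(145+u/8-.5+.06,195+v/8-.5+.06)
a=onz("top",*C(212,296),.054);b=onz("top",*C(177,537),.062);t=onz("top",*C(255,66),.0535)
print("handle",a,b,np.linalg.norm(a-b),(a+b)/2,"tip",t, np.linalg.norm(t-(a+b)/2))
d=(t-b)[:2];print("ang",np.arctan2(d[1],d[0]),np.arctan2(*(a-b)[[1,0]]))
for z in(.085,.1,.11):
  D=lambda u,v:(210+u/6-.4,125+v/6-.4)
  l=onz("top",*D(80,240),z);r=onz("top",*D(655,221),z);print(z,l,r,np.linalg.norm(l-r),(l+r)/2,np.arctan2(l[0]-r[0],-(l[1]-r[1])))
E
```

```text
handle [0.41495487 0.32459477 0.054     ] [0.31493753 0.33592653 0.062     ] 0.10097463507027847 [0.3649462  0.33026065 0.058     ] tip [0.51235813 0.30786993 0.0535    ] 0.1491706066363184
ang -0.1411705273229717 -0.11281685954919997
0.085 [0.63735889 0.14666964 0.085     ] [ 0.64533067 -0.17567225  0.085     ] 0.3224404477873136 [ 0.64134478 -0.0145013   0.085     ] -3.1168668554043446
0.1 [0.63470281 0.14530377 0.1       ] [ 0.64258698 -0.17349511  0.1       ] 0.31889635010501566 [ 0.63864489 -0.01409567  0.1       ] -3.1168668554043446
0.11 [0.6329321  0.14439318 0.11      ] [ 0.64075785 -0.17204368  0.11      ] 0.3165336183168172 [ 0.63684497 -0.01382525  0.11      ] -3.1168668554043446
```

```bash
cat >> h.py <<'E'
def goto(p,yaw=None,s=None):
    """world target TCP p -> tool-frame shift; yaw = wanted rod-direction yaw (tool y)"""
    s=s or state(); Rm=rot(s['tool_rot']).as_matrix()
    y=Rm[:,1]; print("rod-dir yaw now",np.arctan2(y[1],y[0]).round(4),"tilt z",Rm[:,2].round(4))
    if yaw is not None:
        X=np.array([-np.sin(yaw),np.cos(yaw),0]);Z=np.array([0,0,-1.]);Y=np.cross(Z,X)
        T=np.stack([X,Y,Z],1); print("turn",R.from_matrix(Rm.T@T).as_rotvec().round(4),"shift after turn",(T.T@(np.array(p)-s['tool_pos'])).round(4))
    print("shift now",(Rm.T@(np.array(p)-s['tool_pos'])).round(4))
E
python3 - <<'E'
from h import *
goto([.365,.330,.17],-.135)
E
```

```text
rod-dir yaw now -0.3378 tilt z [-4.e-04 -9.e-04 -1.e+00]
turn [-2.000e-04  1.000e-03 -2.028e-01] shift after turn [-0.2358  0.1915  0.0607]
shift now [-0.1923  0.2351  0.0609]
```

```bash
python3 -m inch '0 0 0 0 0 -0.1 0; 0 0 0 0 0 -0.103 0; -0.029 0.024 0.0 0 0 0 0; -0.03 0.024 0.01 0 0 0 0; -0.03 0.024 0.01 0 0 0 0; -0.03 0.024 0.01 0 0 0 0;-0.03 0.024 0.01 0 0 0 0;-0.03 0.024 0.01 0 0 0 0;-0.03 0.024 0.01 0 0 0 0;-0.026 0.023 0 0 0 0 0'; python3 -m inch '0 0 0 0 0 0 0;0 0 0 0 0 0 0'; python3 - <<'E'
from h import *
goto([.365,.330,.17],-.135)
ci=camera_info("wrist");print(ci)
crop("wrist",0,0,512,384,1.5625,"w1.png")
E
```

```text
time: 1.08
tool_pos: [0.3642, 0.3284, 0.1688]
tool_rot: [-0.0, 0.753, 0.658, -0.002]
contact_force: [0.6, -0.1, -0.5]
gripper_width: 1.002
time: 1.25
tool_pos: [0.3655, 0.3299, 0.1712]
tool_rot: [-0.0, 0.754, 0.657, -0.0]
contact_force: [-0.7, 0.7, -0.1]
gripper_width: 1.0
rod-dir yaw now -0.1384 tilt z [-3.e-04  2.e-04 -1.e+00]
turn [-0.0003 -0.0002 -0.0034] shift after turn [ 0.0001 -0.0006  0.0012]
shift now [ 0.0001 -0.0006  0.0012]
{'vertical_fov': 61.660587953843454, 'cx': 249.37184262048282, 'cy': 193.31708140540064, 'origin': array([0.28851704, 0.34070479, 0.31349723]), 'rotation': array([0.11791021, 0.74540509, 0.64823851, 0.10126833])}
```

View pics/w1.png

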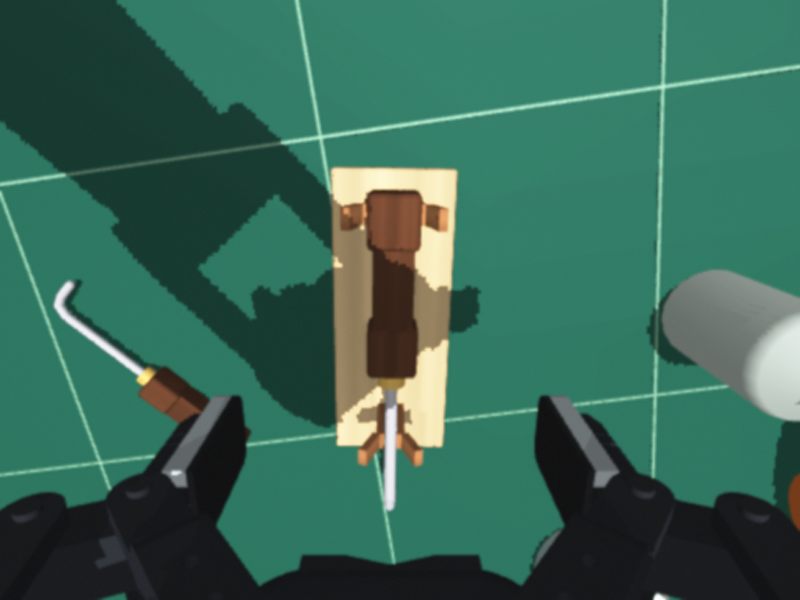

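The wrist view shows the rod in its rest almost vertical in the image. The handle's back is at (394,192), its front at (391,377), and the hook end at (389,506). The jaws lie to either side.

```bash
python3 - <<'E'
from h import *
W=lambda u,v:((u+.5)/1.5625-.5,(v+.5)/1.5625-.5)
P=lambda u,v,z:onz("wrist",*W(u,v),z)
b=P(394,191,.062);a=P(391.5,377,.05);t=P(389.5,507,.050)
wa=P(394,252,.062); wb=P(391.5,318,.062)
print("back",b,"front",a,"tip",t)
print("waist mid",(wa+wb)/2,np.linalg.norm(wa-wb))
print("len",np.linalg.norm((a-b)[:2]),"mid",(a+b)/2, np.arctan2(*(t-b)[[1,0]]), np.arctan2(*(a-b)[[1,0]]))
c=[P(332,168,.01),P(457,170,.01),P(442,446,.01),P(339,446,.01)]
print("base",c,np.mean(c,0)); f=(c[2]+c[3])/2-(c[0]+c[1])/2;print(np.linalg.norm(f),np.arctan2(f[1],f[0]))
E
```

```text
back [0.31178569 0.3398561  0.062     ] front [0.41739577 0.3241231  0.05      ] tip [0.50745648 0.31046668 0.05      ]
waist mid [0.35960794 0.33268883 0.062     ] 0.035736226894119524
len 0.10677554613587253 mid [0.36459073 0.3319896  0.056     ] -0.14908388442037493 -0.14788493994302174
base [array([0.29867022, 0.30538355, 0.01      ]), array([0.30980834, 0.37765139, 0.01      ]), array([0.49460496, 0.34922422, 0.01      ]), array([0.48480038, 0.27784529, 0.01      ])] [0.39697097 0.32752611 0.01      ]
0.18756253111435195 -0.14975047347686093
```

```bash
python3 - <<'E'
from h import *
goto([.3635,.3317,.031],-.149)
E
```

```text
rod-dir yaw now -0.1364 tilt z [-1.e-04  5.e-04 -1.e+00]
turn [-0.0001 -0.0005  0.0126] shift after turn [ 0.0006 -0.0017  0.1404]
shift now [ 0.0006 -0.0016  0.1404]
```

```bash
python3 -m inch '0 0 0 0 0 0.0126 0; 0.0006 -0.0017 0.02 0 0 0 0;0 0 0.03 0 0 0 0;0 0 0.03 0 0 0 0;0 0 0.03 0 0 0 0;0 0 0.02 0 0 0 0;0 0 0.0104 0 0 0 0;0 0 0 0 0 0 0;0 0 0 0 0 0 0'; python3 - <<'E'
from h import *
goto([.3635,.3317,.031],-.149)
crop("wrist",0,0,512,384,1.5625,"w2.png")
E
```

```text
time: 2.05
tool_pos: [0.363, 0.3328, 0.0313]
tool_rot: [-0.0, 0.757, 0.654, 0.0]
contact_force: [1.5, 0.9, 0.1]
gripper_width: 0.998
rod-dir yaw now -0.1461 tilt z [ 0.e+00  1.e-04 -1.e+00]
turn [ 0.     -0.0001  0.0029] shift after turn [-0.001   0.0006  0.0003]
shift now [-0.0011  0.0006  0.0003]
```

View pics/w2.png

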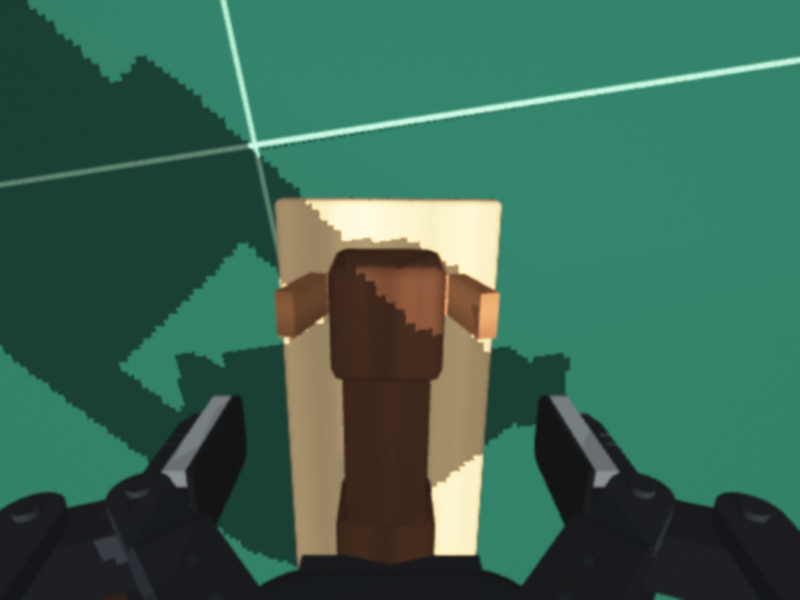

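The jaws straddle the waist. The handle sits at column 386 against a jaw middle of 392, so it is about 1.3 mm off centre. I'll centre and close.

```bash
python3 -m inch '-0.0013 0 0 0 0 0.001 0;0 0 0 0 0 0 0.3;0 0 0 0 0 0 0.6;0 0 0 0 0 0 1;0 0 0 0 0 0 1;0 0 0 0 0 0 1;0 0 0 0 0 0 1;0 0 0 0 0 0 1'; python3 -m inch '0 0 0 0 0 0 1;0 0 0 0 0 0 1;0 0 0 0 0 0 1';  python3 - <<'E'
from h import *
goto([.3635,.3317,.031],-.149)
E
```

```text
time: 2.77
tool_pos: [0.3633, 0.3308, 0.0313]
tool_rot: [0.0, 0.758, 0.653, 0.0]
contact_force: [0.3, -0.4, 2.4]
gripper_width: 0.248
time: 3.02
tool_pos: [0.3633, 0.3309, 0.0313]
tool_rot: [0.0, 0.758, 0.653, 0.0]
contact_force: [-0.5, 0.3, 3.4]
gripper_width: 0.252
rod-dir yaw now -0.1483 tilt z [ 6.e-04  3.e-04 -1.e+00]
turn [ 0.0005 -0.0003  0.0007] shift after turn [0.0009 0.     0.0003]
shift now [0.0009 0.     0.0003]
```

```bash
python3 -m inch '0 0 -0.01 0 0 0 1;0 0 -0.01 0 0 0 1;0 0 -0.02 0 0 0 1;0 0 -0.02 0 0 0 1;0 0 -0.02 0 0 0 1;0 0 0 0 0 0 1;0 0 0 0 0 0 1';  python3 - <<'E'
from h import *
s=state();print(s['contact_force'],s['gripper_width'],s['ft_torque'])
goto([.45,.06,.12],.025)
crop("wrist",0,0,512,384,1.5625,"w3.png")
E
```

```text
time: 3.6
tool_pos: [0.3638, 0.3312, 0.1124]
tool_rot: [0.0, 0.758, 0.653, 0.002]
contact_force: [0.3, -0.1, -1.5]
gripper_width: 0.253
[ 0.25266027 -0.09494069 -1.53923193] 0.2528369241699208 [-0.01072822  0.02953265  0.03523371]
rod-dir yaw now -0.1484 tilt z [ 0.0027  0.0019 -1.    ]
turn [ 0.0026 -0.002  -0.1734] shift after turn [-0.2733  0.0794 -0.0076]
shift now [-0.2555  0.1254 -0.0079]
```

View pics/w3.png

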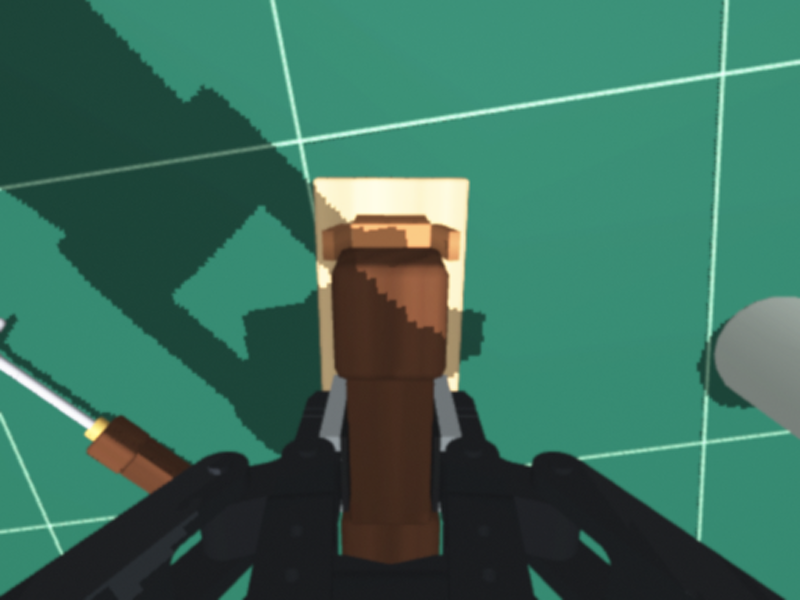

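```bash
python3 -m inch '0 0 0 0 0 -0.09 1;0 0 0 0 0 -0.083 1;-0.03 0.008 0 0 0 0 1;-0.035 0.01 0 0 0 0 1;-0.035 0.01 0 0 0 0 1;-0.035 0.01 0 0 0 0 1;-0.035 0.01 0 0 0 0 1;-0.035 0.01 0 0 0 0 1;-0.035 0.01 0 0 0 0 1;-0.034 0.008 0 0 0 0 1'; python3 -m inch '0 0 0 0 0 0 1;0 0 0 0 0 0 1;0 0 0 0 0 0 1';  python3 - <<'E'
from h import *
s=state();print(s['contact_force'],s['gripper_width'],s['ft_torque'])
goto([.4462,.0562,.0493],.025)
crop("wrist",0,0,512,384,1.5625,"w4.png")
crop("top",180,100,340,220,5,"t4.png")
E
```

```text
time: 4.48
tool_pos: [0.4447, 0.0568, 0.1089]
tool_rot: [-0.001, 0.698, 0.716, -0.001]
contact_force: [0.2, -0.2, -1.5]
gripper_width: 0.248
time: 4.73
tool_pos: [0.4446, 0.0589, 0.1093]
tool_rot: [-0.001, 0.699, 0.716, -0.001]
contact_force: [-0.4, 0.6, -2.7]
gripper_width: 0.248
[-0.37159304  0.64227185 -2.7094253 ] 0.24757831483664133 [-0.01037795  0.02059588 -0.03887788]
rod-dir yaw now 0.024 tilt z [-3.1e-03  6.0e-04 -1.0e+00]
turn [-0.003  -0.0007 -0.001 ] shift after turn [-0.0028  0.0016  0.06  ]
shift now [-0.0028  0.0018  0.06  ]
```

View pics/w4.png

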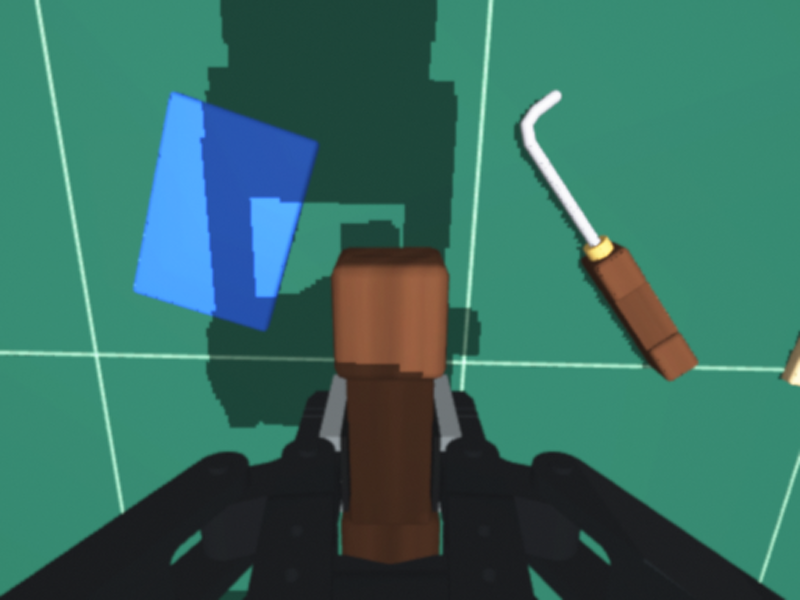

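View pics/t4.png

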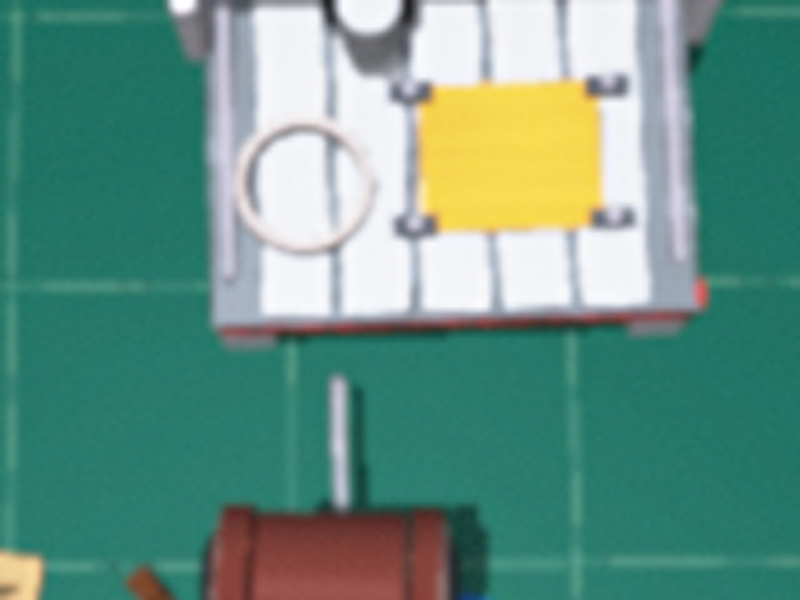

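The wrist view shows the handle still square in the jaws. In the top crop the hook end is at (339,377), and the ledge's lower edge runs from about (220,340) to (690,320).

```bash
python3 - <<'E'
from h import *
D=lambda u,v:(180+(u+.5)/5-.5,100+(v+.5)/5-.5)
t=onz("top",*D(339,376),.1285);m=onz("top",*D(344,505),.128);print("tip end",t,np.arctan2(*(t-m)[[1,0]]))
l=onz("top",*D(218,337),.085);r=onz("top",*D(692,319),.085);print(l,r,np.linalg.norm(l-r),(l+r)/2,np.arctan2(-(l-r)[0],(l-r)[1]))
E
```

```text
tip end [0.59540643 0.06319042 0.1285    ] 0.033278577364515706
[0.62917599 0.14575969 0.085     ] [ 0.63865185 -0.1729378   0.085     ] 0.31883833459510125 [ 0.63391392 -0.01358905  0.085     ] 0.0297243451952961
```

```bash
python3 -m inch '-0.001 0 0.02 0 0 -0.003 1;0 0 0.02 0 0 0 1;0 0 0.02 0 0 0 1;0 0.015 0 0 0 0 1;0 0.015 0 0 0 0 1;0 0.015 0 0 0 0 1;0 0.01 0 0 0 0 1;0 0 0 0 0 0 1;0 0 0 0 0 0 1'; python3 -m inch '0 0 0 0 0 0 1';python3 -m inch '0 0.005 0 0 0 0 1;0 0 0 0 0 0 1';python3 -m inch '0 0.005 0 0 0 0 1;0 0 0 0 0 0 1'
```

```text
time: 5.58
tool_pos: [0.5005, 0.06, 0.0508]
tool_rot: [-0.0, 0.697, 0.717, -0.0]
contact_force: [-0.7, 0.0, -2.2]
gripper_width: 0.241
time: 5.67
tool_pos: [0.4998, 0.0597, 0.0506]
tool_rot: [-0.0, 0.697, 0.717, -0.0]
contact_force: [-0.2, 0.3, -1.2]
gripper_width: 0.248
time: 5.83
tool_pos: [0.5059, 0.0594, 0.0511]
tool_rot: [0.0, 0.697, 0.717, 0.0]
contact_force: [0.8, 0.4, -1.2]
gripper_width: 0.247
time: 6.0
tool_pos: [0.5114, 0.0593, 0.0512]
tool_rot: [0.0, 0.697, 0.717, 0.0]
contact_force: [0.1, 0.1, -1.9]
gripper_width: 0.25
```

```bash
for i in 1 2 3 4; do python3 -m inch '0 0.002 0 0 0 0 1;0 0.002 0 0 0 0 1;0 0 0 0 0 0 1' | grep -E "pos|force"; done
```

```text
tool_pos: [0.5151, 0.0595, 0.051]
contact_force: [0.3, 1.0, -2.9]
tool_pos: [0.5191, 0.0596, 0.051]
contact_force: [-0.3, -0.1, -1.3]
tool_pos: [0.5232, 0.0598, 0.051]
contact_force: [-0.3, 0.0, -1.2]
tool_pos: [0.5272, 0.0599, 0.051]
contact_force: [0.3, 0.8, -1.9]
```

```bash
python3 -m inch '0 0.002 0 0 0 0 1;0 0.001 0 0 0 0 1;0 0 0 0 0 0 1' | grep -E "pos|force"; python3 -m inch '0 0.002 0 0 0 0 1;0 0.001 0 0 0 0 1;0 0 0 0 0 0 1' | grep -E "pos|force"
```

```text
tool_pos: [0.53, 0.0599, 0.051]
contact_force: [0.1, 0.0, -1.5]
tool_pos: [0.533, 0.06, 0.051]
contact_force: [0.4, 0.2, -0.3]
```

```bash
python3 -m inch '0 0.002 0 0 0 0 1;0 0 0 0 0 0 1' | grep -E "pos|force"
```

```text
tool_pos: [0.535, 0.0601, 0.051]
contact_force: [-1.0, 0.2, -2.0]
```

```bash
python3 -m inch '0 0.002 0 0 0 0 1;0 0 0 0 0 0 1' | grep -E "pos|force"
```

```text
tool_pos: [0.5371, 0.0601, 0.051]
contact_force: [0.1, -0.1, -1.2]
```

```bash
python3 -m inch '0 0.0015 0 0 0 0 1;0 0 0 0 0 0 1' | grep -E "pos|force"
```

```text
tool_pos: [0.5385, 0.0602, 0.0509]
contact_force: [0.5, -0.5, -1.4]
```

```bash
python3 -m inch '0 0.0015 0 0 0 0 1;0 0 0 0 0 0 1' | grep -E "pos|force"
```

```text
tool_pos: [0.54, 0.0602, 0.051]
contact_force: [1.3, -0.1, -1.0]
```

```bash
python3 -m inch '0 0.0015 0 0 0 0 1;0 0 0 0 0 0 1' | grep -E "pos|force"
```

```text
tool_pos: [0.5414, 0.0603, 0.0509]
contact_force: [0.8, 0.5, -1.8]
```

```bash
python3 -m inch '0 0.0015 0 0 0 0 1;0 0 0 0 0 0 1' | grep -E "pos|force"
```

```text
tool_pos: [0.543, 0.0603, 0.051]
contact_force: [-0.0, 0.3, -1.8]
```

```bash
python3 -m inch '0 0.0015 0 0 0 0 1;0 0 0 0 0 0 1' | grep -E "pos|force"
```

```text
tool_pos: [0.5445, 0.0604, 0.051]
contact_force: [0.8, -0.3, -0.6]
```

```bash
python3 -m inch '0 0.0015 0 0 0 0 1;0 0 0 0 0 0 1' | grep -E "pos|force"
```

```text
tool_pos: [0.546, 0.0604, 0.051]
contact_force: [0.4, 0.2, -1.5]
```

```bash
python3 -m inch '0 0.0015 0 0 0 0 1;0 0 0 0 0 0 1' | grep -E "pos|force"
```

```text
tool_pos: [0.5474, 0.0604, 0.0509]
contact_force: [-0.1, -0.1, -1.4]
```

```bash
python3 -m inch '0 0.0015 0 0 0 0 1;0 0 0 0 0 0 1' | grep -E "pos|force"
```

```text
tool_pos: [0.548, 0.0605, 0.0504]
contact_force: [-1.8, 0.4, -2.0]
```

```bash
python3 -m inch '0 0.0007 0 0 0 0 1;0 0 0 0 0 0 1' | grep -E "pos|force"; python3 -m inch '0 0 0 0 0 0 1' | grep -E "pos|force"
```

```text
tool_pos: [0.5481, 0.0605, 0.0501]
contact_force: [-5.6, -1.3, -0.2]
tool_pos: [0.5481, 0.0605, 0.0502]
contact_force: [-5.3, -0.9, -0.7]
```

```bash
python3 -m inch '0 -0.005 0 0 0 0 1;0 -0.01 0 0 0 0 1;0 -0.0108 0 0 0 0 1;0 0 0.01 0 0 0 1;0 0 0.009 0 0 0 1;0 0 0 0 0 0 1;0 0 0 0 0 0 1' | grep -E "pos|force|rot"; python3 -m inch '-0.002 0 0 0 0 0 1;0 0 0 0 0 0 1' | grep -E "pos|force"
```

```text
tool_pos: [0.5231, 0.0598, 0.0308]
tool_rot: [-0.001, 0.697, 0.717, -0.001]
contact_force: [0.3, 0.2, -1.0]
tool_pos: [0.5243, 0.0575, 0.0322]
contact_force: [-0.3, -0.4, -1.4]
```

```bash
python3 -m inch '-0.002 0 0 0 0 0 1;-0.002 0 0 0 0 0 1;0 0 0 0 0 0 1' | grep -E "pos|force"; python3 -m inch '-0.002 0 0 0 0 0 1;0 0 0 0 0 0 1' | grep -E "pos|force"; python3 -m inch '-0.002 0 0 0 0 0 1;0 0 0 0 0 0 1' | grep -E "pos|force"; python3 -m inch '-0.002 0 0 0 0 0 1;0 0 0 0 0 0 1' | grep -E "pos|force"
```

```text
tool_pos: [0.5241, 0.0534, 0.0322]
contact_force: [0.2, -1.0, -1.0]
tool_pos: [0.524, 0.0515, 0.032]
contact_force: [-0.6, -0.2, -1.9]
tool_pos: [0.5239, 0.0495, 0.0319]
contact_force: [-0.1, 0.5, -0.4]
tool_pos: [0.524, 0.0475, 0.0319]
contact_force: [0.6, -0.5, -0.9]
```

```bash
python3 -m inch '-0.002 0 0 0 0 0 1;0 0 0 0 0 0 1' | grep -E "pos|force"; python3 -m inch '-0.002 0 0 0 0 0 1;0 0 0 0 0 0 1' | grep -E "pos|force"
```

```text
tool_pos: [0.5241, 0.0456, 0.0319]
contact_force: [-0.4, -0.6, -1.4]
tool_pos: [0.5241, 0.0435, 0.0319]
contact_force: [-0.1, 0.3, -2.1]
```

```bash
python3 -m inch '-0.002 0 0 0 0 0 1;0 0 0 0 0 0 1' | grep -E "pos|force"; python3 -m inch '-0.002 0 0 0 0 0 1;0 0 0 0 0 0 1' | grep -E "pos|force"
```

```text
tool_pos: [0.5241, 0.0415, 0.0319]
contact_force: [-0.2, 0.5, -1.8]
tool_pos: [0.5242, 0.0395, 0.0319]
contact_force: [0.3, -0.5, -1.0]
```

```bash
python3 -m inch '-0.002 0 0 0 0 0 1;0 0 0 0 0 0 1' | grep -E "pos|force"; python3 -m inch '-0.002 0 0 0 0 0 1;0 0 0 0 0 0 1' | grep -E "pos|force"
```

```text
tool_pos: [0.5242, 0.0376, 0.0319]
contact_force: [0.4, 0.2, -2.2]
tool_pos: [0.5243, 0.0355, 0.0319]
contact_force: [-0.3, 0.4, -1.8]
```

```bash
python3 -m inch '-0.002 0 0 0 0 0 1;0 0 0 0 0 0 1' | grep -E "pos|force"; python3 -m inch '-0.002 0 0 0 0 0 1;0 0 0 0 0 0 1' | grep -E "pos|force"
```

```text
tool_pos: [0.5244, 0.0335, 0.0319]
contact_force: [-0.9, 0.2, -2.8]
tool_pos: [0.5244, 0.0315, 0.0319]
contact_force: [1.0, 0.4, -1.3]
```

```bash
python3 -m inch '-0.002 0 0 0 0 0 1;0 0 0 0 0 0 1' | grep -E "pos|force"; python3 -m inch '-0.002 0 0 0 0 0 1;0 0 0 0 0 0 1' | grep -E "pos|force"
```

```text
tool_pos: [0.5245, 0.0295, 0.0319]
contact_force: [-0.7, -0.6, -1.6]
tool_pos: [0.5245, 0.0276, 0.0319]
contact_force: [1.1, -1.0, -1.8]
```

```bash
python3 -m inch '-0.002 0 0 0 0 0 1;0 0 0 0 0 0 1' | grep -E "pos|force"; python3 -m inch '-0.002 0 0 0 0 0 1;0 0 0 0 0 0 1' | grep -E "time|pos|force"
```

```text
tool_pos: [0.5246, 0.0255, 0.0319]
contact_force: [0.5, -0.2, -0.2]
time: 12.92
tool_pos: [0.5246, 0.0235, 0.0319]
contact_force: [0.5, -0.6, -1.0]
```

```bash
python3 -m inch '-0.002 0 0 0 0 0 1;0 0 0 0 0 0 1' | grep -E "pos|force"; python3 -m inch '-0.002 0 0 0 0 0 1;0 0 0 0 0 0 1' | grep -E "pos|force"
```

```text
tool_pos: [0.5247, 0.0215, 0.0319]
contact_force: [-0.0, 0.5, -1.7]
tool_pos: [0.5248, 0.0195, 0.0319]
contact_force: [0.5, -0.8, -1.6]
```

```bash
python3 -m inch '-0.002 0 0 0 0 0 1;0 0 0 0 0 0 1' | grep -E "pos|force"; python3 -m inch '-0.002 0 0 0 0 0 1;0 0 0 0 0 0 1' | grep -E "pos|force"
```

```text
tool_pos: [0.5248, 0.0175, 0.0319]
contact_force: [-0.8, -0.3, -1.6]
tool_pos: [0.5249, 0.0155, 0.0319]
contact_force: [0.2, -0.9, -0.8]
```

```bash
python3 -m inch '-0.002 0 0 0 0 0 1;0 0 0 0 0 0 1' | grep -E "pos|force"; python3 -m inch '-0.002 0 0 0 0 0 1;0 0 0 0 0 0 1' | grep -E "pos|force"
```

```text
tool_pos: [0.5249, 0.0135, 0.0319]
contact_force: [0.0, -1.0, -0.9]
tool_pos: [0.525, 0.0115, 0.0319]
contact_force: [0.0, -0.2, -0.7]
```

```bash
python3 -m inch '-0.002 0 0 0 0 0 1;0 0 0 0 0 0 1' | grep -E "pos|force"; python3 -m inch '-0.002 0 0 0 0 0 1;0 0 0 0 0 0 1' | grep -E "time|pos|force"
```

```text
tool_pos: [0.5251, 0.0095, 0.0319]
contact_force: [0.0, -0.1, -1.1]
time: 14.25
tool_pos: [0.5251, 0.0076, 0.0319]
contact_force: [1.0, 0.1, -1.1]
```

```bash
python3 -m inch '-0.002 0 0 0 0 0 1;0 0 0 0 0 0 1' | grep -E "pos|force"; python3 -m inch '-0.002 0 0 0 0 0 1;0 0 0 0 0 0 1' | grep -E "pos|force"
```

```text
tool_pos: [0.5252, 0.0055, 0.0319]
contact_force: [0.3, 0.6, -1.0]
tool_pos: [0.5252, 0.0036, 0.0319]
contact_force: [0.1, -0.5, -1.2]
```

```bash
python3 -m inch '-0.002 0 0 0 0 0 1;0 0 0 0 0 0 1' | grep -E "pos|force"; python3 -m inch '-0.002 0 0 0 0 0 1;0 0 0 0 0 0 1' | grep -E "pos|force"
```

```text
tool_pos: [0.5252, 0.0015, 0.0319]
contact_force: [0.3, -0.0, -1.6]
tool_pos: [0.5253, -0.0005, 0.0319]
contact_force: [0.5, 0.5, -1.3]
```

```bash
python3 -m inch '-0.002 0 0 0 0 0 1;0 0 0 0 0 0 1' | grep -E "pos|force"; python3 -m inch '-0.002 0 0 0 0 0 1;0 0 0 0 0 0 1' | grep -E "pos|force"
```

```text
tool_pos: [0.5254, -0.0024, 0.0319]
contact_force: [0.3, -0.0, -1.5]
tool_pos: [0.5254, -0.0045, 0.0319]
contact_force: [-0.2, -0.1, -0.3]
```

```bash
python3 -m inch '-0.002 0 0 0 0 0 1;0 0 0 0 0 0 1' | grep -E "pos|force"; python3 -m inch '-0.002 0 0 0 0 0 1;0 0 0 0 0 0 1' | grep -E "time|pos|force"
```

```text
tool_pos: [0.5255, -0.0064, 0.0319]
contact_force: [0.6, -0.2, -1.8]
time: 15.58
tool_pos: [0.5255, -0.0085, 0.0319]
contact_force: [-0.2, -0.5, -2.1]
```

```bash
python3 -m inch '-0.002 0 0 0 0 0 1;0 0 0 0 0 0 1' | grep -E "pos|force"; python3 -m inch '-0.002 0 0 0 0 0 1;0 0 0 0 0 0 1' | grep -E "pos|force"
```

```text
tool_pos: [0.5256, -0.0105, 0.0319]
contact_force: [0.5, 0.7, -1.2]
tool_pos: [0.5257, -0.0125, 0.032]
contact_force: [0.2, -0.5, -1.8]
```

```bash
python3 -m inch '-0.002 0 0 0 0 0 1;0 0 0 0 0 0 1' | grep -E "pos|force"; python3 -m inch '-0.002 0 0 0 0 0 1;0 0 0 0 0 0 1' | grep -E "pos|force"
```

```text
tool_pos: [0.5257, -0.0144, 0.0319]
contact_force: [0.2, 0.0, -0.8]
tool_pos: [0.5258, -0.0165, 0.0319]
contact_force: [-0.6, -0.8, -2.0]
```

```bash
python3 -m inch '-0.002 0 0 0 0 0 1;0 0 0 0 0 0 1' | grep -E "pos|force"; python3 -m inch '-0.002 0 0 0 0 0 1;0 0 0 0 0 0 1' | grep -E "pos|force"
```

```text
tool_pos: [0.5258, -0.0185, 0.0319]
contact_force: [-0.3, -0.4, -1.5]
tool_pos: [0.5259, -0.0205, 0.0319]
contact_force: [0.4, 0.5, -1.2]
```

```bash
python3 -m inch '-0.002 0 0 0 0 0 1;0 0 0 0 0 0 1' | grep -E "pos|force"
```

```text
tool_pos: [0.526, -0.0224, 0.0319]
contact_force: [-0.1, 0.2, -0.5]
```

```bash
python3 -m inch '-0.002 0 0 0 0 0 1;0 0 0 0 0 0 1' | grep -E "pos|force"; python3 -m inch '-0.002 0 0 0 0 0 1;0 0 0 0 0 0 1' | grep -E "pos|force"
```

```text
tool_pos: [0.526, -0.0244, 0.0319]
contact_force: [0.7, 0.8, -0.5]
tool_pos: [0.5261, -0.0265, 0.0319]
contact_force: [0.4, -0.1, -2.0]
```

```bash
python3 -m inch '-0.002 0 0 0 0 0 1;0 0 0 0 0 0 1' | grep -E "pos|force"; python3 -m inch '-0.002 0 0 0 0 0 1;0 0 0 0 0 0 1' | grep -E "pos|force"
```

```text
tool_pos: [0.5261, -0.0284, 0.0319]
contact_force: [-0.6, 0.5, -1.4]
tool_pos: [0.5261, -0.0304, 0.0319]
contact_force: [-0.3, -0.1, -1.8]
```

```bash
python3 -m inch '-0.002 0 0 0 0 0 1;0 0 0 0 0 0 1' | grep -E "pos|force"; python3 -m inch '-0.002 0 0 0 0 0 1;0 0 0 0 0 0 1' | grep -E "pos|force"
```

```text
tool_pos: [0.5262, -0.0318, 0.0319]
contact_force: [0.0, 2.3, -1.5]
tool_pos: [0.5261, -0.0332, 0.0318]
contact_force: [0.1, 5.4, -0.8]
```

```bash
python3 -m inch '-0.002 0 0 0 0 0 1;0 0 0 0 0 0 1' | grep -E "pos|force"; python3 - <<'E'
from h import *
print(state()['time'])
crop("wrist",0,0,512,384,1.5625,"w5.png")
crop("top",180,100,340,220,5,"t5.png")
E
```

```text
tool_pos: [0.5262, -0.0345, 0.0318]
contact_force: [0.3, 9.1, 0.0]
17.9167
```

View pics/w5.png

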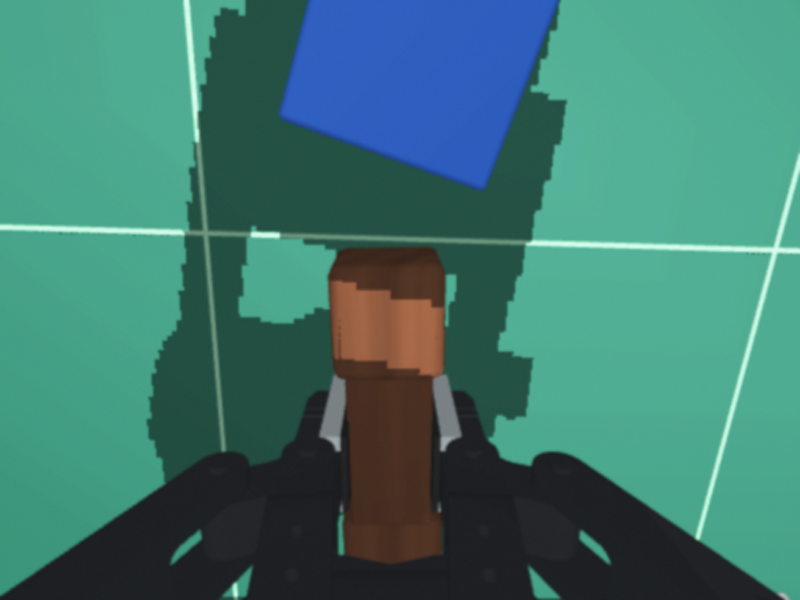

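View pics/t5.png

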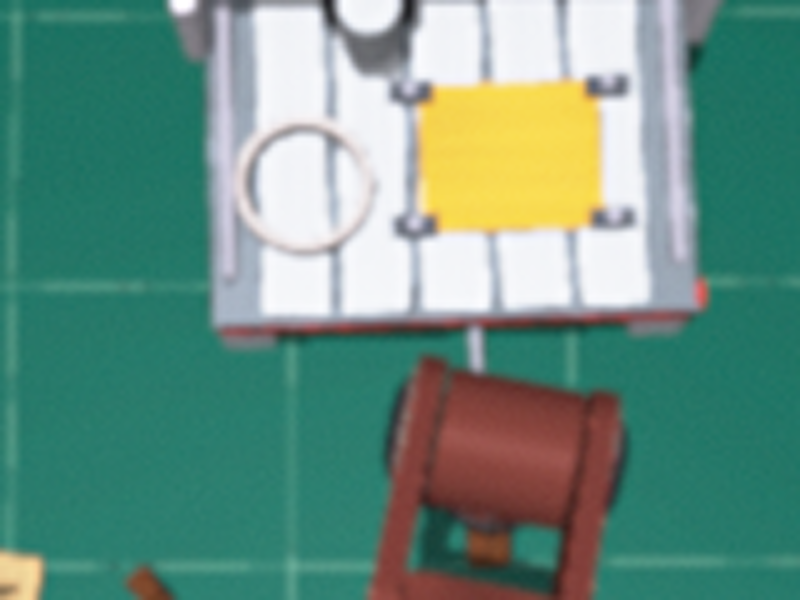

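```bash
python3 -m inch '0.004 0 0 0 0 0 1;0.004 0 0 0 0 0 1;0 0 -0.01 0 0 0 1;0 0 -0.01 0 0 0 1;0 0 0 0 0 0 1;0 0 0 0 0 0 1' | grep -E "pos|force"; python3 - <<'E'
from h import *
goto([.527,-.0533,.0519],.026)
crop("wrist",180,130,320,235,5,"w6.png")
crop("top",180,100,340,220,5,"t6.png")
E
```

```text
tool_pos: [0.5274, -0.0288, 0.0537]
contact_force: [0.7, 0.1, -0.4]
rod-dir yaw now 0.0271 tilt z [ 0.0033 -0.001  -1.    ]
turn [0.0033 0.0011 0.0011] shift after turn [-0.0245 -0.001   0.0018]
shift now [-0.0245 -0.001   0.0018]
```

View pics/w6.png

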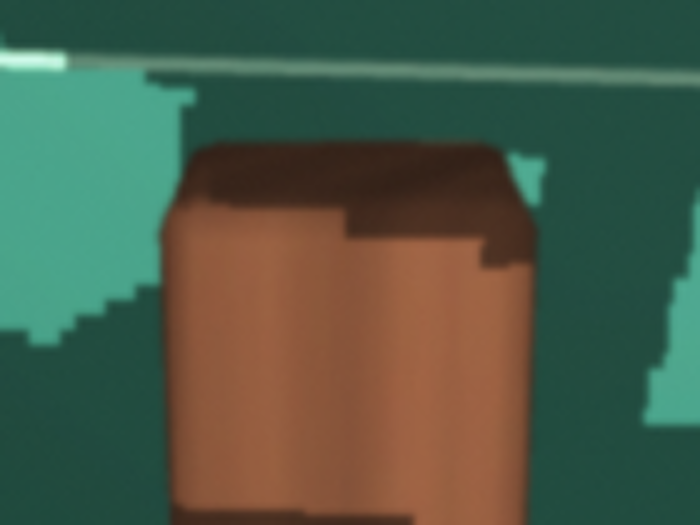

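```bash
python3 -m inch '-0.008 0 0 0 0 0 1;-0.008 -0.0015 0 0 0 0 1;-0.0085 0 0 0 0 0 1;0 0 0 0 0 0 1;0 0 0 0 0 0 1' | grep -E "pos|force";python3 -m inch '0 0 0.004 0 0 0 1;0 0 0.002 0 0 0 1;0 0 0 0 0 0 1' | grep -E "pos|force";python3 -m inch '0 0 0.002 0 0 0 1;0 0 0.002 0 0 0 1;0 0 0 0 0 0 1' | grep -E "pos|force"
```

```text
tool_pos: [0.5251, -0.0535, 0.0517]
contact_force: [0.2, 0.1, -0.3]
tool_pos: [0.5246, -0.0524, 0.045]
contact_force: [0.3, -0.4, -1.6]
tool_pos: [0.5249, -0.0524, 0.0414]
contact_force: [-1.0, 0.0, -0.4]
```

```bash
python3 -m inch '0 0 0.002 0 0 0 1;0 0 0 0 0 0 1' | grep -E "pos|force";python3 -m inch '0 0 0.002 0 0 0 1;0 0 0 0 0 0 1' | grep -E "pos|force"
```

```text
tool_pos: [0.5251, -0.0526, 0.0396]
contact_force: [0.7, 0.4, -1.2]
tool_pos: [0.525, -0.0527, 0.0376]
contact_force: [0.1, 0.8, -1.9]
```

```bash
python3 -m inch '0 0 0.002 0 0 0 1;0 0 0 0 0 0 1' | grep -E "pos|force"
```

```text
tool_pos: [0.525, -0.0527, 0.0356]
contact_force: [0.5, 0.5, -1.3]
```

```bash
python3 -m inch '0 0 0.002 0 0 0 1;0 0 0 0 0 0 1' | grep -E "pos|force"
```

```text
tool_pos: [0.525, -0.0527, 0.0335]
contact_force: [-0.6, -1.1, 0.0]
```

```bash
python3 -m inch '0 0 0.002 0 0 0 1;0 0 0 0 0 0 1' | grep -E "pos|force"
```

```text
tool_pos: [0.525, -0.0526, 0.0315]
contact_force: [0.9, 0.1, -1.0]
```

The hook tip is below the ring's top with no vertical contact, so it should be in the hole. I'll draw gently.

```bash
python3 -m inch '0 0 0.002 0 0 0 1;0 -0.002 0 0 0 0 1;0 0 0 0 0 0 1' | grep -E "pos|force"; python3 -m inch '0 -0.002 0 0 0 0 1;0 0 0 0 0 0 1' | grep -E "pos|force"; python3 -m inch '0 -0.002 0 0 0 0 1;0 0 0 0 0 0 1' | grep -E "pos|force"
```

```text
tool_pos: [0.5228, -0.0527, 0.0296]
contact_force: [-0.6, -0.2, -1.9]
tool_pos: [0.5209, -0.0528, 0.0298]
contact_force: [-0.5, -0.7, -1.1]
tool_pos: [0.519, -0.0529, 0.0299]
contact_force: [1.1, -0.1, -1.5]
```

```bash
python3 -m inch '0 -0.002 0 0 0 0 1;0 0 0 0 0 0 1' | grep -E "pos|force"; python3 -m inch '0 -0.002 0 0 0 0 1;0 0 0 0 0 0 1' | grep -E "pos|force"; python3 -m inch '0 -0.002 0 0 0 0 1;0 0 0 0 0 0 1' | grep -E "time|pos|force"
```

```text
tool_pos: [0.5182, -0.053, 0.0304]
contact_force: [5.7, 0.1, -4.0]
tool_pos: [0.5163, -0.053, 0.0304]
contact_force: [5.1, -0.4, -3.8]
time: 21.45
tool_pos: [0.5143, -0.0531, 0.0304]
contact_force: [5.4, 0.3, -2.3]
```

```bash
python3 -m inch '0 -0.002 0 0 0 0 1;0 -0.002 0 0 0 0 1;0 -0.002 0 0 0 0 1;0 -0.002 0 0 0 0 1;0 -0.002 0 0 0 0 1;0 -0.002 0 0 0 0 1;0 -0.002 0 0 0 0 1;0 -0.002 0 0 0 0 1;0 -0.002 0 0 0 0 1' | grep -E "pos|force|width"
```

```text
tool_pos: [0.4966, -0.0536, 0.0305]
contact_force: [5.3, 0.5, -4.6]
gripper_width: 0.243
```

```bash
python3 -m inch '0 -0.0025 0 0 0 0 1;0 -0.0025 0 0 0 0 1;0 -0.0025 0 0 0 0 1;0 -0.0025 0 0 0 0 1;0 -0.0025 0 0 0 0 1;0 -0.0025 0 0 0 0 1;0 -0.0025 0 0 0 0 1;0 -0.0025 0 0 0 0 1;0 -0.0025 0 0 0 0 1' | grep -E "pos|force|width"; python3 -m inch '0 -0.0025 0 0 0 0 1;0 -0.0025 0 0 0 0 1;0 -0.0025 0 0 0 0 1;0 -0.0025 0 0 0 0 1;0 -0.0025 0 0 0 0 1;0 -0.0025 0 0 0 0 1;0 -0.0025 0 0 0 0 1;0 -0.0025 0 0 0 0 1;0 -0.0025 0 0 0 0 1' | grep -E "pos|force|width"; python3 - <<'E'
from h import *
crop("top",180,100,340,220,5,"t7.png")
E
```

```text
tool_pos: [0.4741, -0.0543, 0.0305]
contact_force: [6.5, 0.6, -5.0]
gripper_width: 0.249
tool_pos: [0.4516, -0.0549, 0.0305]
contact_force: [7.1, 1.0, -4.1]
gripper_width: 0.252
```

View pics/t7.png

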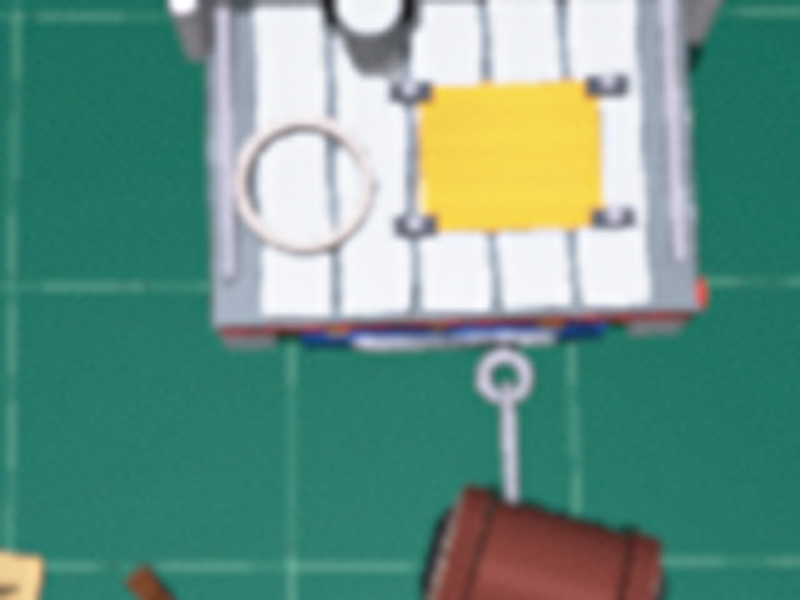

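The top crop shows the ring at (505,377) with the hook in it, and the blue pan coming out below the ledge.

```bash
python3 -m inch '0 -0.0025 0 0 0 0 1;0 -0.0025 0 0 0 0 1;0 -0.0025 0 0 0 0 1;0 -0.0025 0 0 0 0 1;0 -0.0025 0 0 0 0 1;0 -0.0025 0 0 0 0 1;0 -0.0025 0 0 0 0 1;0 -0.0025 0 0 0 0 1;0 -0.0025 0 0 0 0 1' | grep -E "pos|force|width"; python3 -m inch '0 -0.002 0 0 0 0 1;0 -0.002 0 0 0 0 1;0 -0.002 0 0 0 0 1;0 -0.002 0 0 0 0 1;0 -0.002 0 0 0 0 1;0 -0.0015 0 0 0 0 1;0 -0.0015 0 0 0 0 1' | grep -E "pos|force|width"
```

```text
tool_pos: [0.429, -0.0555, 0.0305]
contact_force: [5.8, 0.6, -3.7]
gripper_width: 0.247
tool_pos: [0.416, -0.0559, 0.0305]
contact_force: [6.6, 0.3, -4.2]
gripper_width: 0.251
```

```bash
python3 -m inch '0 -0.001 0 0 0 0 1;0 -0.001 0 0 0 0 1' | grep -E "pos|force"
```

```text
tool_pos: [0.414, -0.0559, 0.0305]
contact_force: [6.0, 0.1, -4.8]
```

```bash
python3 -m inch '0 -0.001 0 0 0 0 1;0 -0.001 0 0 0 0 1' | grep -E "pos|force"
```

```text
tool_pos: [0.412, -0.056, 0.0305]
contact_force: [5.8, 0.2, -4.5]
```

```bash
python3 -m inch '0 -0.001 0 0 0 0 1;0 -0.0005 0 0 0 0 1' | grep -E "pos|force"
```

```text
tool_pos: [0.4105, -0.056, 0.0305]
contact_force: [5.4, 0.2, -4.1]
```

```bash
python3 -m inch '0 -0.001 0 0 0 0 1;0 -0.0005 0 0 0 0 1' | grep -E "pos|force"
```

```text
tool_pos: [0.409, -0.0561, 0.0305]
contact_force: [5.3, 0.6, -4.2]
```

```bash
python3 -m inch '0 -0.001 0 0 0 0 1;0 -0.0005 0 0 0 0 1' | grep -E "pos|force"
```

```text
tool_pos: [0.4075, -0.0561, 0.0305]
contact_force: [6.4, 0.2, -4.3]
```

```bash
python3 -m inch '0 -0.001 0 0 0 0 1;0 -0.0005 0 0 0 0 1' | grep -E "pos|force"
```

```text
tool_pos: [0.4059, -0.0561, 0.0305]
contact_force: [5.9, 0.5, -4.2]
```

```bash
python3 -m inch '0 -0.001 0 0 0 0 1;0 -0.0005 0 0 0 0 1' | grep -E "pos|force"
```

```text
tool_pos: [0.4044, -0.0562, 0.0305]
contact_force: [6.5, 0.0, -4.2]
```

```bash
python3 -m inch '0 -0.001 0 0 0 0 1;0 -0.0003 0 0 0 0 1' | grep -E "pos|force"
```

```text
tool_pos: [0.4031, -0.0562, 0.0305]
contact_force: [5.5, -0.4, -3.8]
```

```bash
python3 -m inch '0 -0.001 0 0 0 0 1;0 0 0 0 0 0 1' | grep -E "pos|force"
```

```text
tool_pos: [0.402, -0.0562, 0.0304]
contact_force: [5.5, 0.3, -3.7]
```

```bash
python3 -m inch '0 -0.001 0 0 0 0 1;0 0 0 0 0 0 1' | grep -E "pos|force"
```

```text
tool_pos: [0.4011, -0.0562, 0.0304]
contact_force: [5.2, -0.1, -3.6]
```

```bash
python3 -m inch '0 -0.001 0 0 0 0 1;0 0 0 0 0 0 1' | grep -E "pos|force"
```

```text
tool_pos: [0.4001, -0.0563, 0.0304]
contact_force: [5.0, -0.3, -3.4]
```

```bash
python3 -m inch '0 -0.0008 0 0 0 0 1;0 0 0 0 0 0 1' | grep -E "pos|force"
```

```text
tool_pos: [0.3997, -0.0563, 0.0306]
contact_force: [7.6, -0.2, -4.0]
```

```bash
python3 -m inch '0 -0.0008 0 0 0 0 1;0 0 0 0 0 0 1' | grep -E "pos|force"
```

```text
tool_pos: [0.3996, -0.0564, 0.0308]
contact_force: [11.0, 1.0, -6.3]
```

```bash
python3 -m inch '0 -0.0008 0 0 0 0 1;0 0 0 0 0 0 1' | grep -E "pos|force|time"
```

```text
time: 27.42
tool_pos: [0.3995, -0.0564, 0.031]
contact_force: [12.4, 1.0, -8.1]
```

Stop reached: the force rose to 12 N with no further motion. I'll unload, then look before lifting.

```bash
python3 -m inch '0 0.002 0 0 0 0 1;0 0.003 0 0 0 0 1;0 0.003 0 0 0 0 1;0 0 0 0 0 0 1;0 0 0 0 0 0 1' | grep -E "pos|force"; python3 - <<'E'
from h import *
crop("top",180,100,340,220,5,"t8.png")
crop("wrist",0,0,512,384,1.5625,"w8.png")
E
```

```text
tool_pos: [0.4043, -0.056, 0.0297]
contact_force: [0.7, 0.3, -1.5]
```

View pics/t8.png

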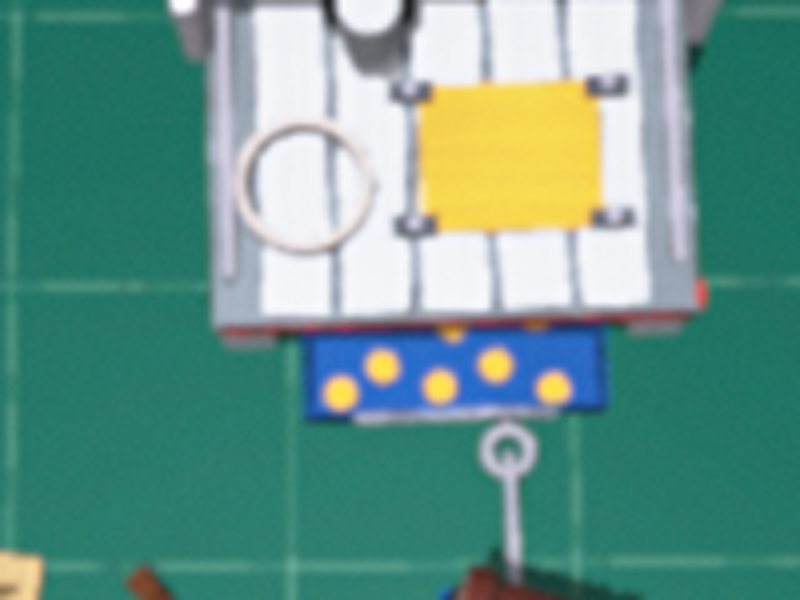

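View pics/w8.png

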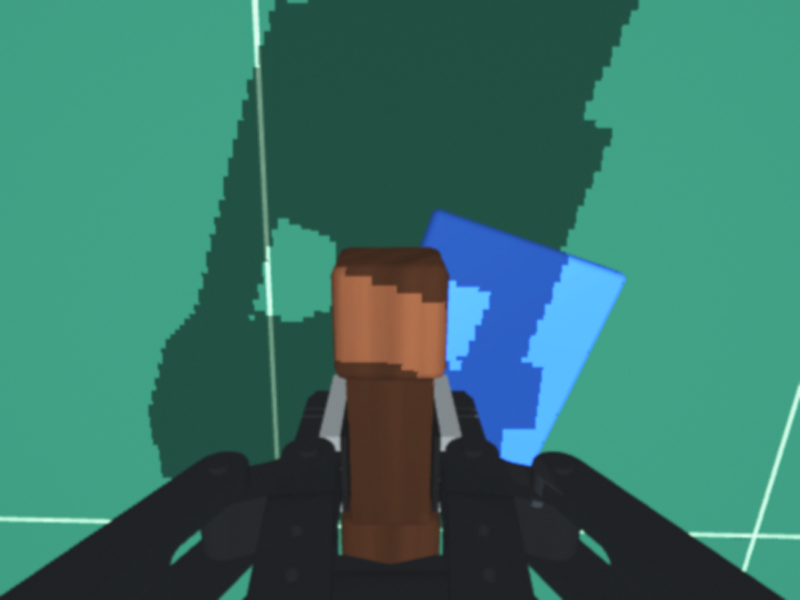

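The tray is fully out, the hook stands free in the ring at (508,458), and the handle is still square in the grip. I'll lift out.

```bash
python3 -m inch '0 0 -0.004 0 0 0 1;0 0 -0.006 0 0 0 1;0 0 -0.01 0 0 0 1;0 0 -0.01 0 0 0 1;0 0 -0.02 0 0 0 1;0 0 -0.03 0 0 0 1;0 0 0 0 0 0 1;0 0 0 0 0 0 1' | grep -E "pos|force"; python3 - <<'E'
from h import *
goto([.3633,.3309,.112],-.1483)
E
```

```text
tool_pos: [0.4066, -0.0567, 0.1133]
contact_force: [-0.2, 0.6, -2.4]
rod-dir yaw now 0.0277 tilt z [ 0.0062 -0.002  -1.    ]
turn [0.0064 0.0017 0.176 ] shift after turn [ 0.3769 -0.1001  0.0013]
shift now [ 3.886e-01 -3.260e-02  2.000e-04]
```

```bash
python3 -m inch '0.02 -0.002 0 0 0 0 1;0.03 -0.003 0 0 0 0 1;0.03 -0.003 0 0 0 0 1;0.03 -0.003 0 0 0 0 1;0.03 -0.003 0 0 0 0 1;0.03 -0.003 0 0 0 0 1;0.03 -0.003 0 0 0 0 1;0.03 -0.003 0 0 0 0 1;0.03 -0.003 0 0 0 0 1;0.03 -0.003 0 0 0 0 1' | grep -E "pos|force"; python3 -m inch '0.03 -0.002 0 0 0 0 1;0.03 -0.002 0 0 0 0 1;0.025 0 0 0 0 0 1;0.012 0 0 0 0 0 1;0 0 0 0 0 0.05 1;0 0 0 0 0 0.06 1;0 0 0 0 0 0.066 1;0 0 0 0 0 0 1;0 0 0 0 0 0 1;0 0 0 0 0 0 1' | grep -E "pos|force"; python3 - <<'E'
from h import *
goto([.3633,.3309,.112],-.1483)
E
```

```text
tool_pos: [0.3663, 0.2343, 0.109]
contact_force: [0.7, -0.8, -1.6]
tool_pos: [0.3608, 0.3294, 0.1095]
contact_force: [0.1, -0.1, -1.7]
rod-dir yaw now -0.1475 tilt z [-6.e-04 -6.e-04 -1.e+00]
turn [-0.0005  0.0006  0.0008] shift after turn [ 0.0019  0.0023 -0.0025]
shift now [ 0.0019  0.0023 -0.0025]
```

```bash
python3 -m inch '0.0019 0.0023 0.01 0 0 0.0008 1;0 0 0.02 0 0 0 1;0 0 0 0 0 0 1;0 0 0 0 0 0 1;0 0 0 0 0 0 1' | grep -E "pos|force"; python3 - <<'E'
from h import *
goto([.3633,.3309,.0313],-.1483)
crop("wrist",0,0,512,384,1.5625,"w9.png")
crop("top",145,195,245,270,8,"t9.png")
E
```

```text
tool_pos: [0.3635, 0.3314, 0.0799]
contact_force: [0.7, 0.1, -1.1]
rod-dir yaw now -0.149 tilt z [-3.e-04 -2.e-04 -1.e+00]
turn [-0.0002  0.0002 -0.0007] shift after turn [-0.0005 -0.0002  0.0486]
shift now [-0.0005 -0.0001  0.0486]
```

View pics/w9.png

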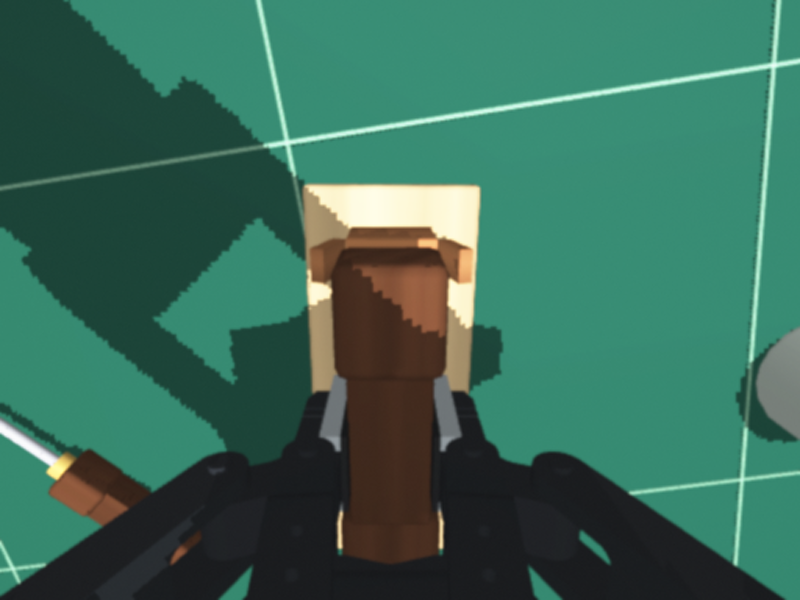

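View pics/t9.png

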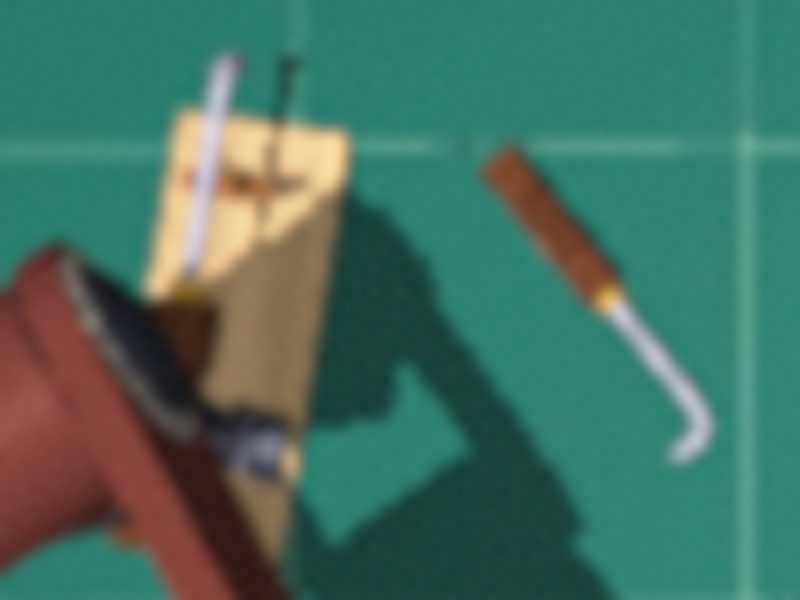

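```bash
python3 - <<'E'
from h import *
C=lambda u,v:(145+(u+.5)/8-.5,195+(v+.5)/8-.5)
for p,q,z in(((253,68),(216,282),.0535),((228,58),(193,287),.102)):
    t=onz("top",*C(*p),z);b=onz("top",*C(*q),z);print(t,b,np.arctan2(*(t-b)[[1,0]]))
E
```

```text
[0.5115019  0.30870219 0.0535    ] [0.42083503 0.3230916  0.0535    ] -0.15739365384289855
[0.51169039 0.30910954 0.102     ] [0.4180035  0.32201545 0.102     ] -0.13689421298227905
```

The rod end's computed position matches the start within 1 mm. I'll lower it.

```bash
python3 -m inch '-0.0005 0 0.01 0 0 0 1;0 0 0.01 0 0 0 1;0 0 0.008 0 0 0 1;0 0 0.006 0 0 0 1;0 0 0 0 0 0 1' | grep -E "pos|force";python3 -m inch '0 0 0.004 0 0 0 1;0 0 0.004 0 0 0 1;0 0 0 0 0 0 1' | grep -E "pos|force"; python3 -m inch '0 0 0.002 0 0 0 1;0 0 0.002 0 0 0 1;0 0 0 0 0 0 1' | grep -E "pos|force"
```

```text
tool_pos: [0.3619, 0.33, 0.0435]
contact_force: [-0.4, -0.7, -2.1]
tool_pos: [0.363, 0.3307, 0.0372]
contact_force: [-0.2, -0.5, -1.5]
tool_pos: [0.3633, 0.3309, 0.0337]
contact_force: [-0.4, 0.3, -0.8]
```

```bash
python3 - <<'E'
from h import *
s=state();print(s['tool_pos'],s['contact_force'])
goto([.3633,.3309,.0313],-.1483)
E
```

```text
[0.36329549 0.33087087 0.03366415] [-0.39585474  0.29805637 -0.75590719]
rod-dir yaw now -0.1492 tilt z [-2.e-04 -2.e-04 -1.e+00]
turn [-0.0002  0.0002 -0.0009] shift after turn [0.     0.     0.0024]
shift now [0.     0.     0.0024]
```

```bash
python3 -m inch '0 0 0.0012 0 0 0 1;0 0 0.001 0 0 0 1;0 0 0 0 0 0 1' | grep -E "time|pos|force"
```

```text
time: 31.95
tool_pos: [0.3633, 0.3309, 0.0316]
contact_force: [-0.1, -0.8, -1.4]
```

```bash
python3 -m inch '0 0 0.0006 0 0 0 1;0 0 0 0 0 0 1' | grep -E "time|pos|force"; python3 -m inch '0 0 0 0 0 0 0.7;0 0 0 0 0 0 0.6;0 0 0 0 0 0 0.5;0 0 0 0 0 0 0.3;0 0 0 0 0 0 0;0 0 0 0 0 0 0;0 0 0 0 0 0 0;0 0 0 0 0 0 0' | grep -E "pos|force|width"
```

```text
time: 32.12
tool_pos: [0.3635, 0.331, 0.0313]
contact_force: [-0.0, 0.1, -0.1]
tool_pos: [0.3634, 0.331, 0.0311]
contact_force: [0.1, -0.1, -0.4]
gripper_width: 1.0
```

```bash
python3 -m inch '0 0 0 0 0 0 0;0 0 0 0 0 0 0' | grep -E "pos|force|width"; python3 -m inch '0 0 -0.01 0 0 0 0;0 0 -0.02 0 0 0 0;0 0 -0.03 0 0 0 0;0 0 -0.035 0 0 0 0;0 0 -0.035 0 0 0 0;0 0 -0.01 0 0 0 0;0 0 0 0 0 0 0;0 0 0 0 0 0 0;0 0 0 0 0 0 0'; python3 - <<'E'
from h import *
ci=camera_info("wrist")
crop("wrist",0,0,512,384,1.5625,"w10.png")
crop("top",145,90,345,240,4,"t10.png")
crop("scene",0,0,512,384,1.5625,"s10.png")
E
```

```text
tool_pos: [0.3634, 0.3309, 0.0311]
contact_force: [-0.4, -0.6, 0.5]
gripper_width: 0.999
time: 33.7
tool_pos: [0.3624, 0.3303, 0.1692]
tool_rot: [-0.0, 0.758, 0.652, -0.002]
contact_force: [-0.9, 0.7, 0.2]
gripper_width: 0.999
```

View pics/w10.png

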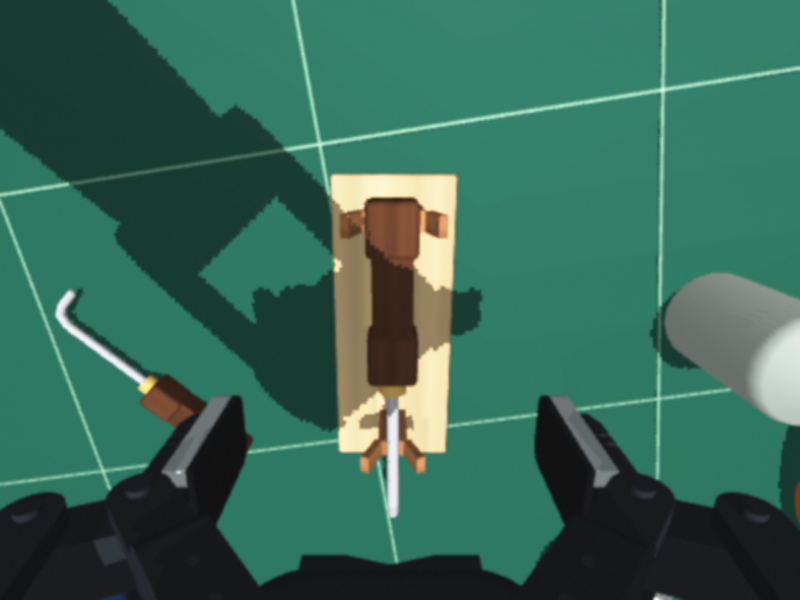

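View pics/t10.png

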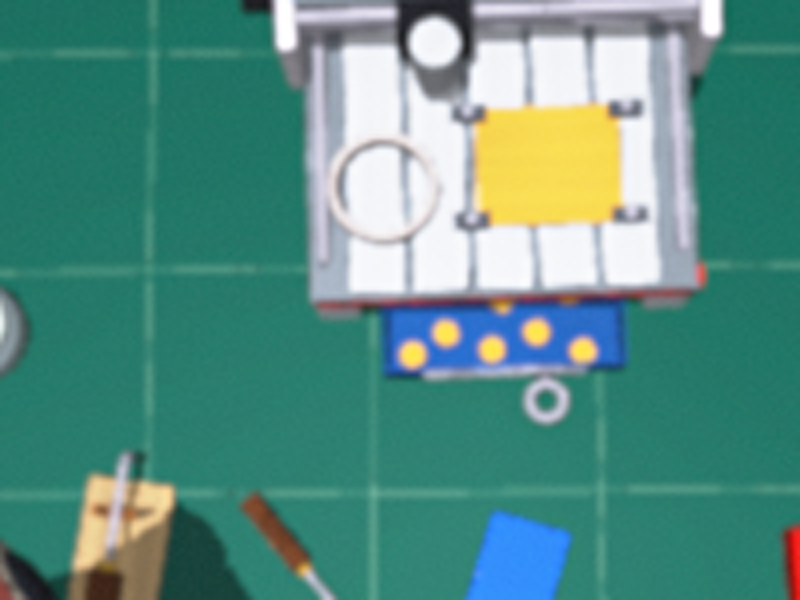

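View pics/s10.png

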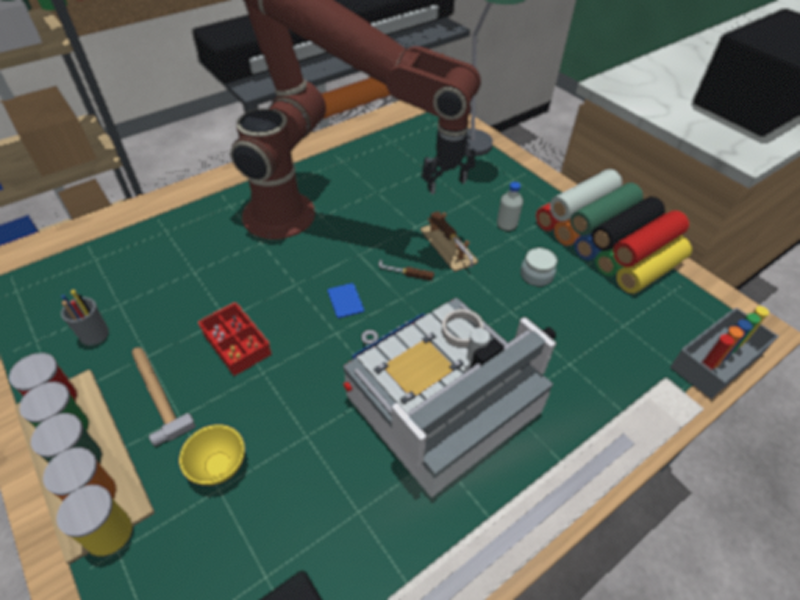

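The rod lies in both notches. In the wrist view, the handle back (393,199) and hook end (392,516) keep their starting offsets from the base within a few pixels. The tray and ring are out, and the bystanders look unmoved.

```bash
python3 - <<'E'
from plant import *
print(job_done())
E
```

```text
the job is handed in; nothing more can be done
None
```

The tray is out against its stop and the hook rod is back in its rest. I handed the job in at about 34 s of the 70 s allowed; no verdict was reported.

- **Finding the eye:** I touched the pan front at about 5 N to get its depth. I then swept sideways until the hook met the ring, about 36 mm to the right of the tray's middle line. The sweep peaked at about 9 N.
- **Drawing the tray:** The tray dragged with about 6 N. It met the stop after about 119 mm, where the reading peaked at about 15 N in total, under the 25 N limit. I then eased off, lifted the hook out of the ring and put the rod back where I had grasped it.
- **Last checks:** The final pictures show the tray fully out with its ring free. The rod lies in both notches within about 1–2 mm of its starting place, the bystanders look unmoved, and the open gripper is clear about 14 cm above.
- **Disagreements:** Two rod-angle readings from the top camera differed by about 0.02 rad just before placing, but the computed tip position agreed within 1 mm. In the final wrist picture the hook end sat a few pixels off its starting place, equal to 1–2 mm and within the notch play. No check failed.
- **Move typing:** For one set of four advances I repeated my typed rows in a shell loop instead of typing each call; after that I typed every call.

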